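# Close and start the bench incubator

## Robot

A 6-joint arm with a two-finger parallel gripper is mounted at the origin on the work surface. World frame = base frame: x ahead of the robot, y to its left, z up, the work surface at z = 0. Lengths are in m, angles in rad, forces in N, time in s.
With the tool pointing down it reaches from about 0.3 to 0.95 m from the base axis. Payload 3.1 kg.
Tool frame: the origin (TCP) lies at the very end of the fingers, on their centre line; the grasp point (between the pads) lies 19 mm behind it; z points along the fingers, y is the line along which they close (so a half turn about z gives the same grasp; the last joint's range is limited). The gripper opens to 85 mm and grips with 20 to 120 N. Pads are 22 mm wide; open, the fingers measure 114 mm over their backs; the gripper's body (76 mm by 85 mm) begins 54 mm behind the grasp point. The pads swing forward as they close: fully open they stand 13 mm farther back than shut.
Start: joints at [1.274, 0.308, 1.634, -0, 1.2, -0.07], TCP at [0.141, 0.609, 0.211] pointing down, gripper open.
Joint ranges: [-3.06, 3.06], [-0.79, 1.96], [0.05, 2.63], [-1.19, 4.34], [0.05, 2.64], [-2.94, 2.94]. Speed limits (rad/s): [2.79, 2.79, 3.14, 3.14, 3.14, 3.14].

## Interface

Orientations are given as a rotation vector (axis times angle).
In Python, from rig import manip gives the robot as it stands.
- The arm moves only by the tool send_rows, never from a script. Its arguments are lists of equal length, an entry for each row: "dp": the shift along the tool's x, y, z in m, a list of three; "delta_rot": the turn, a rotation vector about the tool's x, y, z in degrees, a list of three; "hand": the finger opening in m, from 0 to 0.0854. A call has 1 to 12 rows; each row shifts and turns the commanded pose from where the row before left it, along the tool's axes as they then stand; what a row does not reach is not made up. A row lasts 1/12 s, in which the tool goes at most 41.7 mm and 7.16 degrees, less where a joint would pass 70% of its speed; a pose out of reach is approached as far as the arm can. A call is refused whole if a number of a shift passes 0.0417 or a number of a turn 7.16, either way. A call with a gripper value outside its range is refused whole. The fingers move at their own pace and stop on an object; "grip_force" is the grip in N (left out, the last holds). Time passes only in rows, so rows that do not move let the fingers close. It gives the time, the measured TCP pose, the force, the opening and the grip force at its end, in the units of the state.
- manip.state(): the state, without advancing time (a new reading comes with each control period).
- manip.read_camera(name): name is "side" or "top"; returns a dict with "image" (400x640x3 uint8, red, green, blue), "depth" (400x640 float32, m along the optical axis (not along the pixel's ray), 0 where there is no reading), "fov_y" (degrees; the focal length in pixels is half the picture's height over the tangent of half this angle, whatever the lens; pixels are square), "cx", "cy" (the principal point, pixels), "world_from_camera" (4x4, takes a point from camera to world coordinates). Camera axes: x right, y down, z forward; pixel columns grow to the right and rows downward; lengths in m; the calibration is good to about 2 mm. A picture is of the moment at which its call begins.
- manip.close_job(): hands the job in; it is judged then, once.
Trained networks look in the newest picture that a camera, given by its name, has taken for a name from the list of things; names that differ only in an ending like _2 or _b are one class to them, and where a whole thing is asked for, a point or a joint stands for the part that bears it (a point fixed in the world has none). Each returns a list of dicts, best first, with "conf" (0 to 1); they miss things now and then, are a little off and sometimes report something else, mostly with a low value. They report only what shows in the picture. A call takes as long as a camera call. They do not tell look-alikes from the thing itself.
- manip.regions_of(thing, camera): "region" (400x640 bool, what is visible of it) and "position" ([row, column] in pixels, amid what is visible of it).
- manip.spot_point(thing, camera): "position" ([row, column] in pixels: a listed point, or the origin of a listed thing).
The state is a dict: "time_s": time; "joint_pos": joint angles; "dq": joint speeds; "joint_torque": joint torques, N m; "ee_pos": TCP position; "ee_rot": TCP orientation; "wrist_force": force on the tool from outside, world axes, zero at the start; "torque": the same for the moment, N m; "finger_gap": finger opening in m; "finger_force": force on a finger pad.
Only numpy, scipy, OpenCV 4.12 (cv2) and the standard library are available. Lean on these libraries where they do the work, as an engineer would, in place of code of your own. Each camera call takes 0.05 s, during which the arm holds its last target. There are 200 camera calls.

## Task

Close up the bench incubator: with closed fingertips (or the outside of the fingers) push its sample drawer fully home and push the sliding window on its top fully shut, in either order, and only then press the green start button all the way down and let go. The two sample bottles in the drawer must stay standing, nothing is to be gripped or lifted, keep the fingers out of the drawer, and leave the wash bottle and the reagent jar where they stand.

Things in the scene. Friction and masses are not known exactly. Their poses are not given: they have to be found in the camera images.
- incubator: White bench incubator, fixed; 200 mm deep (x), 360 wide (y), 110 high; origin under its centre, x points away from the robot, front face at x = -100 mm, yaw within 0.3 rad. On the flat roof (z = 110 mm): sliding window, two guide rails 6 mm high along y at x = -76 and +56 mm, stop bar 18 mm high at y = -95 mm, start button at the right front. Nothing on it stands above 135 mm.
- drawer (a joint): How far the drawer stands open, m: 0 = fully home, its blue front panel flush against the incubator; up to 0.12 open, towards the incubator's -x. It slides along the incubator's x, needs about 2 N to move and stays where it is left. Fully home means within 4 mm.
- drawer_front (a point): Middle of the top edge of the outer (robot-side) face of the drawer's blue front panel, 92 mm above the bench; axes as the incubator's. The flat panel, 166 mm wide, 14 thick, spans 8 to 92 mm above the bench; no handle. Behind it an open steel tray, 176 mm long. With the drawer home this point is at x = -114, y = -20 mm in the incubator's frame.
- hatch (a joint): How far the sliding window stands open, m: 0 = fully shut against the stop bar; up to 0.105 open, towards the incubator's +y (the robot's left). Push it along the incubator's -y to shut it; about 1.5 N moves it and it stays where it is left. Fully shut means within 4 mm.
- hatch_edge (a point): Middle of the top of the +y (left) edge face of the sliding window, where it is pushed shut, 128.5 mm above the bench; axes as the incubator's. The window is a clear pane in a blue frame, 120 mm (x) by 140 (y), 18 thick, lying on the roof; its edge face is upright, 18 mm high. Left of it the roof is flat between the rails.
- start (a joint): Travel of the start button, m: 0 = up, 0.006 = fully down; springs back. It counts as pressed beyond 0.004; fully down takes 4 N.
- start_top (a point): Centre of the top of the green round start button, 28 mm across, on the incubator's roof at x = -55 mm, y = -140 mm in its frame; pressed straight down.
- sample0: White sample bottle with a yellow cap standing loose in the drawer tray, 34 mm across, 55 mm high, about 50 g; origin at the centre of its underside.
- sample1: Second sample bottle, the same as the first.
- wash_bottle: Bystander: white wash bottle with a red cap, 60 mm across, 140 mm high, standing on the bench in front of the incubator to one side of the drawer; origin at the centre of its underside.
- reagent: Bystander: amber reagent jar with a blue cap, 64 mm across, 100 mm high, standing on the bench in front of the incubator to the other side of the drawer; origin at the centre of its underside.
Not all that is in view belongs to the job. Leave any blue or orange look-alike of the sample0 alone.

How it is judged:
By the outcome, as a careful person would: the job done as asked, in the order asked, and still so for the second after the job is handed in, with the robot touching nothing.
It also fails if it takes over 56 s, if anything falls off the work surface, if the arm or the gripper's body presses on something with over 40 N, if the wrist force passes 120 N, or if a joint passes its speed limit or range.

## Working session

There is one attempt and no reset: what is moved stays moved. The work goes in short steps, Python scripts to look and compute and a tool call to move; the robot and the scene stay as the last step left them, time stands still between calls to the robot, and variables do not carry over. Pictures are saved under pics/ and viewed, at most 10 in all, crops included, and the job is handed in when it is done.

Besides the shell and the picture viewer there is one more tool, called after "Emit:" in YAML: its name, and indented under it one key for each argument. send_rows: Moves the arm, as the interface text tells. Its arguments: {"type":"object","properties":{"dp":{"type":"array","items":{"type":"array","items":{"type":"number"}}},"delta_rot":{"type":"array","items":{"type":"array","items":{"type":"number"}}},"hand":{"type":"array","items":{"type":"number"}},"grip_force":{"type":"number"}},"required":["dp","delta_rot","hand"]}

```bash
mkdir -p pics; cat > h.py <<'E'
import numpy as np, cv2
from rig import manip
def px2w(c,r,col,z=None,win=2):
    f=200/np.tan(np.radians(c["fov_y"])/2); T=np.array(c["world_from_camera"])
    ray=np.array([(col-c["cx"])/f,(r-c["cy"])/f,1.])
    if z is None:
        p=c["depth"][int(r)-win:int(r)+win+1,int(col)-win:int(col)+win+1]; p=p[p>0]
        d=np.median(p) if p.size else np.nan
    else: d=(z-T[2,3])/(T[:3,:3]@ray)[2]
    return T[:3,:3]@(ray*d)+T[:3,3]
E
python3 - <<'E'
from h import *
s=manip.state(); print(s["time_s"],s["ee_pos"],s["ee_rot"],s["finger_gap"])
ims=[]
for n in("top","side"):
    c=manip.read_camera(n); cv2.imwrite(f"pics/{n}0.png",c["image"][:,:,::-1])
    for t,z in(("drawer_front",.092),("hatch_edge",.1285),("start_top",None),("incubator",0),("sample0",None),("sample1",None),("wash_bottle",0),("reagent",0)):
        for d in manip.spot_point(t,n)[:3]:
            r,k=d["position"]; print(n,t,round(d["conf"],2),np.round([r,k]),np.round(px2w(c,r,k),3),np.round(px2w(c,r,k,z),3) if z is not None else "")
E
```

```text
0.0 [0.14031018 0.60815435 0.20994294] [-0.35542777 -3.12100024  0.00354858] 0.08555142716905896
top drawer_front 0.72 [228. 305.] [ 0.425 -0.048  0.003] [ 0.43  -0.051  0.092]
top hatch_edge 0.78 [145. 210.] [0.602 0.134 0.113] [0.6   0.13  0.128]
top start_top 0.44 [142. 353.] [ 0.596 -0.15   0.132] 
top incubator 0.77 [138. 282.] [ 0.62  -0.006  0.058] [ 0.629 -0.002 -0.   ]
top sample0 0.74 [182. 311.] [ 0.525 -0.065  0.07 ] 
top sample0 0.73 [188. 278.] [0.515 0.005 0.07 ] 
top sample0 0.67 [215. 365.] [ 0.451 -0.178  0.055] 
top sample1 0.74 [182. 311.] [ 0.525 -0.065  0.07 ] 
top sample1 0.73 [188. 278.] [0.515 0.005 0.07 ] 
top sample1 0.67 [215. 365.] [ 0.451 -0.178  0.055] 
top wash_bottle 0.59 [192. 404.] [ 0.496 -0.253  0.101] [ 0.498 -0.275 -0.   ]
top reagent 0.73 [230. 218.] [0.431 0.125 0.097] [ 0.425  0.147 -0.   ]
top reagent 0.41 [226. 307.] [ 0.434 -0.054  0.092] [ 0.43  -0.053  0.   ]
side drawer_front 0.83 [209. 264.] [ 0.431 -0.039  0.08 ] [ 0.431 -0.051  0.092]
side hatch_edge 0.56 [120. 337.] [0.606 0.159 0.111] [0.6   0.132 0.129]
side start_top 0.77 [220. 376.] [ 0.592 -0.151  0.133] 
side start_top 0.73 [205. 264.] [ 0.431 -0.038  0.089] 
side start_top 0.37 [348. 334.] [ 0.494 -0.301  0.062] 
side incubator 0.75 [213. 370.] [ 0.596 -0.114  0.11 ] [ 0.635 -0.011  0.   ]
side sample0 0.93 [230. 225.] [ 0.356 -0.019  0.022] 
side sample0 0.91 [301. 291.] [ 0.45  -0.196  0.029] 
side sample0 0.64 [238. 326.] [ 0.529 -0.087  0.035] 
side sample1 0.93 [230. 225.] [ 0.356 -0.019  0.022] 
side sample1 0.91 [301. 291.] [ 0.45  -0.196  0.029] 
side sample1 0.64 [238. 326.] [ 0.529 -0.087  0.035] 
side wash_bottle 0.69 [351. 333.] [ 0.493 -0.301  0.054] [ 0.5   -0.275 -0.   ]
```

View pics/top0.png

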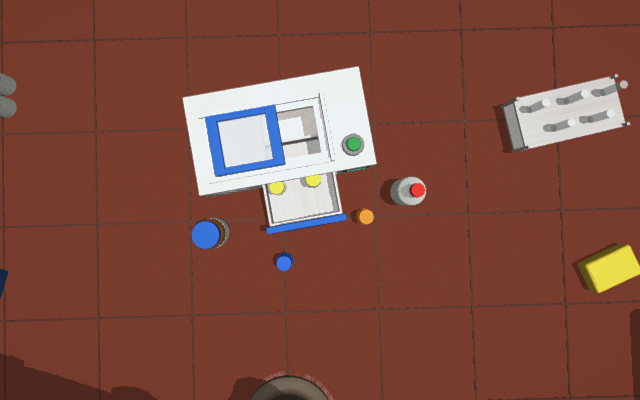

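View pics/side0.png

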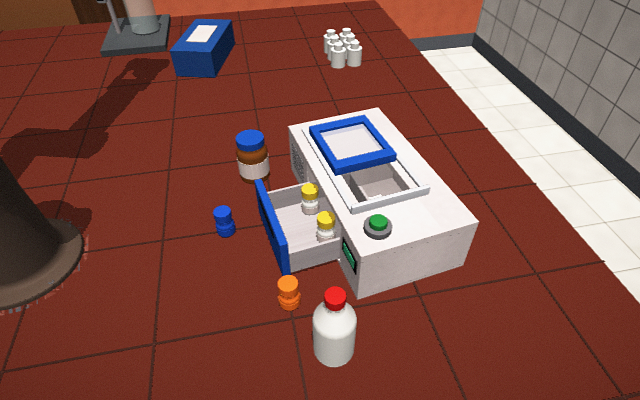

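The top picture shows the drawer open, with its blue front at row 222, columns 266-346, and the yellow caps at (187,277) and (180,313). The window is open to the left with its edge near (145,210), and the green button is at (144,353). These could be mistaken for parts of the job:
- The blue bottle look-alike at (262,284) and the orange one at (216,366) stand in front of the drawer, so I leave them alone.
- The blue jar cap at (235,205) could pass for a blue part.
- The blue drawer panel itself and the blue window frame are the right ones, since they sit on the incubator.

Next I take the exact frame and make one close crop.

```bash
python3 - <<'E'
from h import *
c=manip.read_camera("top"); im=c["image"].astype(int); T=np.array(c["world_from_camera"])
f=200/np.tan(np.radians(c["fov_y"])/2); v,u=np.mgrid[:400,:640]; d=c["depth"]
W=np.stack([(u-c["cx"])/f*d,(v-c["cy"])/f*d,d],-1)@T[:3,:3].T+T[:3,3]
box=(u>170)&(u<390)&(v>55)&(v<250)&(d>0)
roof=box&(abs(W[...,2]-.11)<.006)&(im.min(-1)>150)&(v<200)
P=W[roof][:,:2]; rc=cv2.minAreaRect((P*1000).astype(np.float32)); print("roof rect",rc)
blue=box&(im[...,2]>im[...,0]+60)&(im[...,2]>110)
n,l,st,_=cv2.connectedComponentsWithStats(blue.astype(np.uint8))
for i in range(1,n):
    if st[i,4]>40:
        p=W[l==i]; print(st[i],np.round(np.median(p,0),3),cv2.minAreaRect((p[p[:,2]>np.percentile(p[:,2],95)-.012][:,:2]*1000).astype(np.float32)), np.percentile(p[:,2],95))
g=box&(im[...,1]>im[...,0]+50)&(im[...,1]>im[...,2]+30)&(W[...,2]>.12); print("green",W[g].mean(0),g.sum())
for r,k in((262,284),(216,366)): print("decoy",px2w(c,r,k))
cv2.imwrite("pics/crop.png",cv2.resize(c["image"][60:280,170:440,::-1],None,fx=2.7,fy=2.7,interpolation=cv2.INTER_CUBIC))
E
```

```text
roof rect ((628.8909301757812, -4.331787109375), (201.46128845214844, 360.6668395996094), 8.530807495117188)
[ 205  105   80   71 2000] [0.608 0.062 0.128] ((608.4987182617188, 62.31999969482422), (120.14090728759766, 139.71585083007812), 8.469844818115234) 0.13070002605416142
[266 214  81  20 541] [ 0.439 -0.053  0.092] ((439.1392517089844, -53.23944091796875), (13.805072784423828, 164.85238647460938), 8.625028610229492) 0.09446256187595736
[191 221  28  28 608] [0.424 0.151 0.1  ] ((423.35992431640625, 151.03955078125), (53.4373664855957, 54.70001220703125), 87.96527862548828) 0.10266266093026778
green [ 0.59466421 -0.15099042  0.13170568] 147
decoy [ 0.35730109 -0.00308191  0.05544795]
decoy [ 0.44944597 -0.180349    0.05460936]
```

View pics/crop.png

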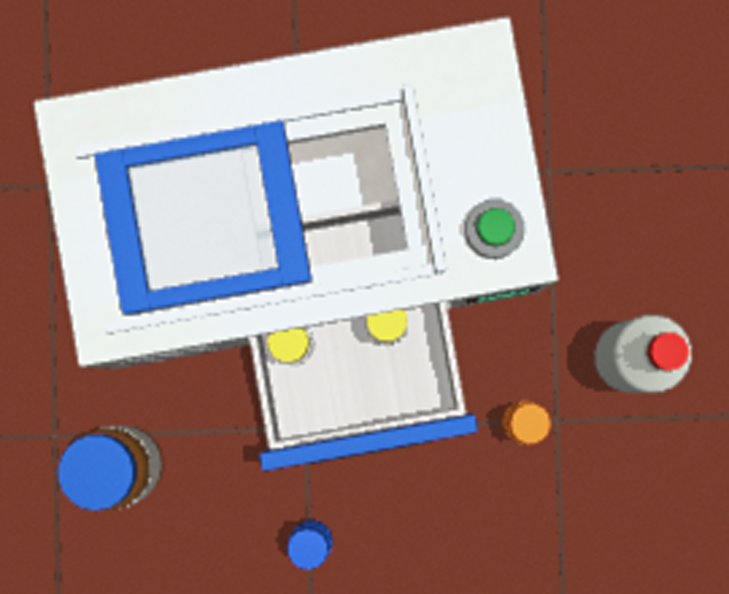

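The crop confirms the targets: panel, window frame and green button on the incubator. The look-alikes stand free on the bench, with orange at (423,529) and blue at (546,308) in the crop. The yaw is about 8.5° and the origin about (0.629, -0.004). I start by turning the tool to the incubator's axes and closing the fingers.

Emit:
send_rows:
  dp:
    - [0,0,0]
    - [0,0,0]
    - [0,0,0]
    - [0,0,0]
    - [-0.019,-0.025,0]
    - [-0.019,-0.025,0]
    - [-0.019,-0.025,0]
    - [-0.019,-0.025,0]
    - [-0.019,-0.025,0]
    - [-0.019,-0.025,0]
    - [-0.019,-0.025,0]
    - [-0.019,-0.025,0]
  delta_rot:
    - [0,0,-5.4]
    - [0,0,-5.4]
    - [0,0,-5.4]
    - [0,0,-5.4]
    - [0,0,0]
    - [0,0,0]
    - [0,0,0]
    - [0,0,0]
    - [0,0,0]
    - [0,0,0]
    - [0,0,0]
    - [0,0,0]
  hand: [0,0,0,0,0,0,0,0,0,0,0,0]

```text
time_s: 1.95
ee_pos: [0.3217, 0.4329, 0.2114]
ee_rot: [-0.236, 3.132, 0.001]
wrist_force: [1.1, 1.1, -0.0]
finger_gap: -0.0001
finger_force: 0.0
```

Emit:
send_rows:
  dp:
    - [-0.019,-0.025,0]
    - [-0.019,-0.025,0]
    - [-0.019,-0.025,0]
    - [-0.019,-0.025,0]
    - [-0.019,-0.025,0]
    - [-0.019,-0.025,0]
    - [-0.019,-0.025,0]
    - [-0.019,-0.025,0]
    - [-0.019,-0.025,0]
    - [-0.019,-0.025,0]
    - [0,0,0]
    - [0,0,0]
  delta_rot:
    - [0,0,0]
    - [0,0,0]
    - [0,0,0]
    - [0,0,0]
    - [0,0,0]
    - [0,0,0]
    - [0,0,0]
    - [0,0,0]
    - [0,0,0]
    - [0,0,0]
    - [0,0,0]
    - [0,0,0]
  hand: [0,0,0,0,0,0,0,0,0,0,0,0]

```text
time_s: 2.95
ee_pos: [0.547, 0.214, 0.2112]
ee_rot: [0.231, -3.133, -0.0]
wrist_force: [-0.0, 0.6, -0.5]
finger_gap: 0.0001
finger_force: 0.0
```

```bash
cat >> h.py <<'E'
def inc():
    from scipy.spatial.transform import Rotation as R
    s=manip.state(); a=np.radians(8.5); p=np.array(s["ee_pos"]); d=p[:2]-[.629,-.0043]
    ex=np.array([np.cos(a),np.sin(a)]); ey=np.array([-np.sin(a),np.cos(a)]); t=R.from_rotvec(s["ee_rot"]).as_matrix()
    print("t",s["time_s"],"inc",np.round([d@ex,d@ey,p[2]],4),"ty deg",round(np.degrees(np.arctan2(t[1,1],t[0,1])),2),"tz",t[:,2].round(3),"F",np.round(s["wrist_force"],1),"gap",s["finger_gap"])
E
python3 -c "from h import *; inc()"
```

```text
t 2.95 inc [-0.0488  0.228   0.2112] ty deg 98.43 tz [-0.  0. -1.] F [-0.   0.6 -0.5] gap 9.020701576556421e-05
```

Emit:
send_rows:
  dp:
    - [-0.013,-0.02,0]
    - [-0.013,-0.02,0]
    - [-0.012,-0.02,0]
    - [0,0,0.02]
    - [0,0,0.025]
    - [0,0,0.025]
    - [0,0,0.015]
    - [0,0,0.007]
    - [0,0,0]
    - [0,0,0]
  delta_rot:
    - [0,0,0]
    - [0,0,0]
    - [0,0,0]
    - [0,0,0]
    - [0,0,0]
    - [0,0,0]
    - [0,0,0]
    - [0,0,0]
    - [0,0,0]
    - [0,0,0]
  hand: [0,0,0,0,0,0,0,0,0,0]

```text
time_s: 3.78
ee_pos: [0.5923, 0.1625, 0.1195]
ee_rot: [0.237, -3.133, -0.0]
wrist_force: [-0.9, -0.3, 0.1]
finger_gap: -0.0001
finger_force: 0.0
```

```bash
python3 - <<'E'
from h import *
inc()
a=manip.read_camera("side")["image"]; cv2.imwrite("pics/s1.png",cv2.resize(a[80:300,220:500,::-1],None,fx=2.7,fy=2.7))
E
```

```text
t 3.7833 inc [-0.0116  0.1704  0.1195] ty deg 98.66 tz [-0.  0. -1.] F [-0.9 -0.3  0.1] gap -0.00010477450250616452
```

View pics/s1.png

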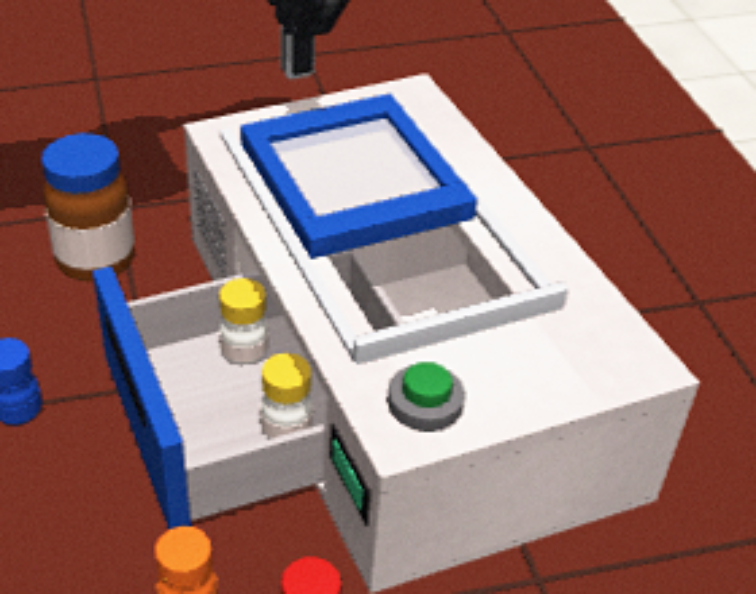

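The closed fingers hang just left of the window edge, with the tip at crop (300,72), i.e. pixel (107,331). That looks higher than expected, so I check it against depth.

```bash
python3 - <<'E'
from h import *
c=manip.read_camera("side"); T=np.array(c["world_from_camera"]); f=200/np.tan(np.radians(c["fov_y"])/2)
inc(); s=manip.state()
q=np.linalg.inv(T)@np.r_[s["ee_pos"],1]; print("tcp px rc",q[1]/q[2]*f+c["cy"],q[0]/q[2]*f+c["cx"],q[2])
for r in (96,100,104,106,108,112): print(r,[np.round(px2w(c,r,k,win=0),3).tolist() for k in (328,331,334)])
E
```

```text
t 3.8833 inc [-0.0102  0.17    0.1209] ty deg 98.64 tz [ 0.003  0.001 -1.   ] F [0.1 0.3 0.3] gap -0.00045476189184383547
tcp px rc 115.18499217722051 331.0010877372445 0.8577911860318203
96 [[0.586, 0.155, 0.169], [0.59, 0.149, 0.172], [0.597, 0.151, 0.171]]
100 [[0.585, 0.154, 0.161], [0.59, 0.149, 0.164], [0.596, 0.149, 0.163]]
104 [[0.585, 0.154, 0.153], [0.591, 0.15, 0.155], [0.596, 0.149, 0.154]]
106 [[0.586, 0.155, 0.147], [0.591, 0.15, 0.15], [0.599, 0.159, 0.144]]
108 [[0.586, 0.156, 0.142], [0.644, 0.382, 0.002], [0.652, 0.379, 0.002]]
112 [[0.633, 0.366, 0.001], [0.64, 0.362, 0.002], [0.647, 0.358, 0.004]]
```

```bash
python3 - <<'E'
from h import *
a=manip.read_camera("side")["image"]; cv2.imwrite("pics/s2.png",cv2.resize(a[60:140,280:390,::-1],None,fx=7,fy=7,interpolation=cv2.INTER_NEAREST))
E
```

```text
(no output)
```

View pics/s2.png

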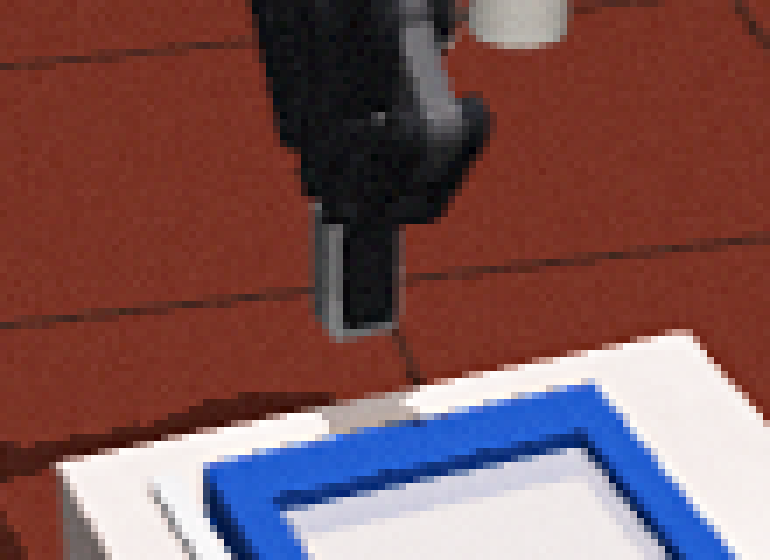

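The fingertip, at crop (360,330), clearly ends about 20 mm above where the state puts the TCP. I descend carefully and feel for the roof.

Emit:
send_rows:
  dp:
    - [0,0,0.004]
    - [0,0,0.004]
    - [0,0,0]
    - [0,0,0.002]
    - [0,0,0]
    - [0,0,0]
  delta_rot:
    - [0,0,0]
    - [0,0,0]
    - [0,0,0]
    - [0,0,0]
    - [0,0,0]
    - [0,0,0]
  hand: [0,0,0,0,0,0]

```text
time_s: 4.43
ee_pos: [0.5925, 0.1615, 0.1089]
ee_rot: [0.235, -3.132, 0.0]
wrist_force: [0.1, 0.2, 0.6]
finger_gap: -0.0001
finger_force: 0.0
```

```bash
python3 - <<'E'
from h import *
inc(); c=manip.read_camera("side"); d=c["depth"]
# lowest finger pixel in columns
for k in (328,331,334):
    col=[(r,px2w(c,r,k,win=0)) for r in range(90,135)]
    r,p=[x for x in col if .55<x[1][0]<.62 and .13<x[1][1]<.19 and x[1][2]>.12][-1]; print(k,r,p.round(3))
E
```

```text
t 4.4333 inc [-0.0116  0.1694  0.1089] ty deg 98.6 tz [-0. -0. -1.] F [0.1 0.2 0.6] gap -5.67177265886679e-05
328 113 [0.585 0.152 0.133]
331 113 [0.592 0.155 0.131]
334 112 [0.598 0.155 0.132]
```

No force at a claimed z of 0.109, and depth shows the tip at about 0.130. So the real tip is about 20 mm above the reported TCP, and I correct for that.

Emit:
send_rows:
  dp:
    - [0,0,0.004]
    - [0,0,0.004]
    - [0,0,0]
    - [0,0,0.003]
    - [0,0,0]
    - [0,0,0]
  delta_rot:
    - [0,0,0]
    - [0,0,0]
    - [0,0,0]
    - [0,0,0]
    - [0,0,0]
    - [0,0,0]
  hand: [0,0,0,0,0,0]

```text
time_s: 4.98
ee_pos: [0.5924, 0.1615, 0.0978]
ee_rot: [0.236, -3.132, 0.0]
wrist_force: [0.5, 0.3, -0.2]
finger_gap: -0.0001
finger_force: 0.0
```

```bash
python3 - <<'E'
from h import *
inc(); c=manip.read_camera("side"); d=c["depth"]
for k in (328,331,334):
    col=[(r,px2w(c,r,k,win=0)) for r in range(90,135)]
    r,p=[x for x in col if .55<x[1][0]<.62 and .13<x[1][1]<.19 and x[1][2]>.115][-1]; print(k,r,p.round(3))
E
```

```text
t 4.9833 inc [-0.0117  0.1694  0.0978] ty deg 98.61 tz [-0.001 -0.    -1.   ] F [ 0.5  0.3 -0.2] gap -5.324802612156559e-05
328 118 [0.585 0.153 0.121]
331 117 [0.592 0.154 0.122]
334 117 [0.598 0.155 0.12 ]
```

Emit:
send_rows:
  dp:
    - [0,-0.006,0]
    - [0,-0.008,0]
    - [0,-0.006,0]
    - [0,-0.005,0]
    - [0,-0.008,0]
    - [0,-0.008,0]
    - [0,-0.008,0]
    - [0,-0.008,0]
    - [0,-0.008,0]
    - [0,-0.008,0]
    - [0,-0.008,0]
    - [0,-0.008,0]
  delta_rot:
    - [0,0,0]
    - [0,0,0]
    - [0,0,0]
    - [0,0,0]
    - [0,0,0]
    - [0,0,0]
    - [0,0,0]
    - [0,0,0]
    - [0,0,0]
    - [0,0,0]
    - [0,0,0]
    - [0,0,0]
  hand: [0,0,0,0,0,0,0,0,0,0,0,0]

```text
time_s: 6.03
ee_pos: [0.6061, 0.0727, 0.0983]
ee_rot: [-0.236, 3.133, 0.0]
wrist_force: [0.6, 2.5, 1.7]
finger_gap: -0.0003
finger_force: 1.1
```

```bash
cat >> h.py <<'E'
def blues():
    c=manip.read_camera("top"); im=c["image"].astype(int); T=np.array(c["world_from_camera"])
    f=200/np.tan(np.radians(c["fov_y"])/2); v,u=np.mgrid[:400,:640]; d=c["depth"]
    W=np.stack([(u-c["cx"])/f*d,(v-c["cy"])/f*d,d],-1)@T[:3,:3].T+T[:3,3]
    a=np.radians(8.5); D=W[...,:2]-[.629,-.0043]; X=D[...,0]*np.cos(a)+D[...,1]*np.sin(a); Y=-D[...,0]*np.sin(a)+D[...,1]*np.cos(a)
    b=(d>0)&(im[...,2]>im[...,0]+60)&(im[...,2]>110)&(abs(Y)<.2)
    for n,m in(("window",b&(abs(W[...,2]-.129)<.006)&(X>-.09)&(X<.06)),("panel",b&(abs(W[...,2]-.092)<.006)&(X<-.1)&(abs(Y+.02)<.09))):
        if m.sum(): print(n,"X",np.percentile(X[m],[1,99]).round(4),"Y",np.percentile(Y[m],[1,99]).round(4),m.sum())
    return c
E
python3 -c "from h import *; inc(); blues()"
```

```text
t 6.0333 inc [-0.0113  0.0796  0.0983] ty deg 98.6 tz [ 0.  0. -1.] F [0.6 2.5 1.7] gap -0.0002961934983791411
window X [-0.0701  0.0485] Y [-0.0716  0.0654] 1693
panel X [-0.2017 -0.1883] Y [-0.101   0.0605] 542
```

Emit:
send_rows:
  dp:
    - [0,-0.005,0]
    - [0,-0.005,0]
    - [0,-0.003,0]
    - [0,-0.002,0]
    - [0,-0.002,0]
    - [0,0,0]
  delta_rot:
    - [0,0,0]
    - [0,0,0]
    - [0,0,0]
    - [0,0,0]
    - [0,0,0]
    - [0,0,0]
  hand: [0,0,0,0,0,0]

```text
time_s: 6.58
ee_pos: [0.6085, 0.0564, 0.0981]
ee_rot: [0.236, -3.133, 0.001]
wrist_force: [0.1, 0.3, 1.0]
finger_gap: -0.0002
finger_force: 0.3
```

Emit:
send_rows:
  dp:
    - [0,-0.002,0]
    - [0,-0.001,0]
    - [0,0,0]
  delta_rot:
    - [0,0,0]
    - [0,0,0]
    - [0,0,0]
  hand: [0,0,0]

```text
time_s: 6.83
ee_pos: [0.6086, 0.0552, 0.0981]
ee_rot: [0.235, -3.132, -0.004]
wrist_force: [-1.0, 5.1, 1.0]
finger_gap: -0.0001
finger_force: 2.4
```

```bash
python3 -c "from h import *; inc(); blues()"
```

```text
t 6.8333 inc [-0.0113  0.0618  0.0981] ty deg 98.57 tz [-0.001  0.002 -1.   ] F [-1.   5.1  1. ] gap -5.161538258670242e-05
window X [-0.07    0.0486] Y [-0.0894  0.048 ] 1612
panel X [-0.2017 -0.1882] Y [-0.1007  0.0604] 546
```

Emit:
send_rows:
  dp:
    - [0,-0.002,0]
    - [0,-0.002,0]
    - [0,0,0]
  delta_rot:
    - [0,0,0]
    - [0,0,0]
    - [0,0,0]
  hand: [0,0,0]

```text
time_s: 7.13
ee_pos: [0.6087, 0.0549, 0.0982]
ee_rot: [0.232, -3.132, -0.014]
wrist_force: [-1.5, 13.7, 2.0]
finger_gap: 0.0
finger_force: 6.8
```

```bash
python3 -c "from h import *; inc(); blues()"
```

```text
t 7.1333 inc [-0.0113  0.0615  0.0982] ty deg 98.48 tz [-0.002  0.009 -1.   ] F [-1.5 13.7  2. ] gap 4.825290934671884e-06
window X [-0.0701  0.0482] Y [-0.0894  0.048 ] 1591
panel X [-0.2017 -0.1882] Y [-0.1008  0.0604] 544
```

The window is against its stop: 13.7 N with no movement. I back off, rise and go round to the front of the drawer.

Emit:
send_rows:
  dp:
    - [0,0.01,0]
    - [0,0.01,0]
    - [0,0,-0.03]
    - [0,0,-0.03]
    - [0,0,-0.03]
    - [0.025,-0.01,-0.01]
    - [0.03,-0.01,0]
    - [0.03,-0.01,0]
    - [0.03,-0.015,0]
    - [0.03,-0.015,0]
    - [0.03,-0.015,0]
    - [0.03,-0.015,0]
  delta_rot:
    - [0,0,0]
    - [0,0,0]
    - [0,0,0]
    - [0,0,0]
    - [0,0,0]
    - [0,0,0]
    - [0,0,0]
    - [0,0,0]
    - [0,0,0]
    - [0,0,0]
    - [0,0,0]
    - [0,0,0]
  hand: [0,0,0,0,0,0,0,0,0,0,0,0]

```text
time_s: 8.18
ee_pos: [0.4156, -0.0511, 0.198]
ee_rot: [0.237, -3.132, 0.003]
wrist_force: [-0.1, -0.4, 0.1]
finger_gap: 0.0004
finger_force: 0.0
```

Emit:
send_rows:
  dp:
    - [0.02,-0.005,0]
    - [0.01,0,0]
    - [0,0,0]
  delta_rot:
    - [0,0,0]
    - [0,0,0]
    - [0,0,0]
  hand: [0,0,0]

```text
time_s: 8.43
ee_pos: [0.3865, -0.0598, 0.1979]
ee_rot: [0.233, -3.132, 0.001]
wrist_force: [0.6, 0.0, -0.4]
finger_gap: -0.0
finger_force: 0.0
```

```bash
python3 -c "from h import *; inc()"
```

```text
t 8.4333 inc [-0.248  -0.0191  0.1979] ty deg 98.51 tz [-0.001 -0.001 -1.   ] F [ 0.6  0.  -0.4] gap -1.3591127453060671e-05
```

Emit:
send_rows:
  dp:
    - [0,0,0.025]
    - [0,0,0.03]
    - [0,0,0.03]
    - [0,0,0.03]
    - [0,0,0.02]
    - [0,0,0.007]
    - [0,0,0]
    - [0,0,0]
  delta_rot:
    - [0,0,0]
    - [0,0,0]
    - [0,0,0]
    - [0,0,0]
    - [0,0,0]
    - [0,0,0]
    - [0,0,0]
    - [0,0,0]
  hand: [0,0,0,0,0,0,0,0]

```text
time_s: 9.1
ee_pos: [0.3896, -0.0593, 0.0565]
ee_rot: [-0.237, 3.132, -0.0]
wrist_force: [0.4, -0.6, 0.4]
finger_gap: 0.0001
finger_force: 0.0
```

```bash
python3 - <<'E'
from h import *
inc(); c=manip.read_camera("side"); cv2.imwrite("pics/s3.png",cv2.resize(c["image"][120:300,180:400,::-1],None,fx=3.3,fy=3.3,interpolation=cv2.INTER_NEAREST))
E
```

```text
t 9.1 inc [-0.2449 -0.019   0.0565] ty deg 98.65 tz [ 0.001 -0.    -1.   ] F [ 0.4 -0.6  0.4] gap 5.5090170091844366e-05
```

View pics/s3.png

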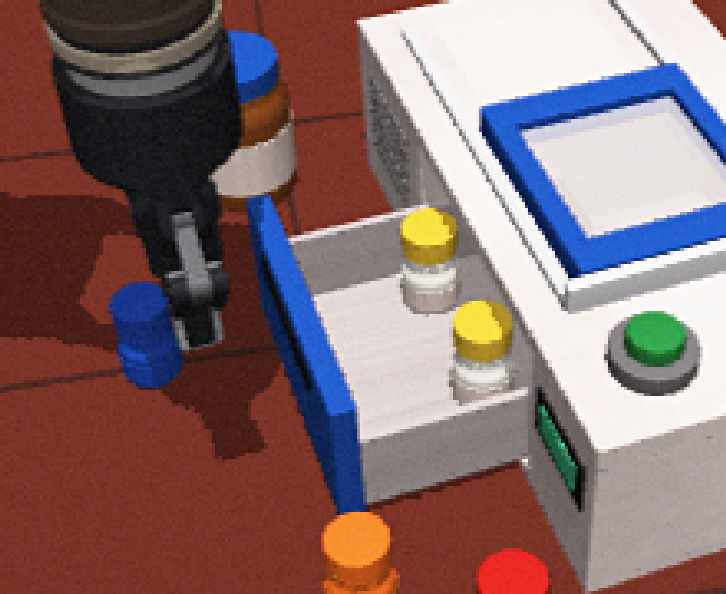

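The picture shows the window shut against its stop bar. The fingertip at (195,340) is in front of the blue panel and clear of the blue look-alike at (150,340). Now I push the drawer gently.

Emit:
send_rows:
  dp:
    - [-0.008,0,0]
    - [-0.009,0,0]
    - [-0.006,0,0]
    - [-0.003,0,0]
    - [-0.003,0,0]
    - [-0.003,0,0]
    - [-0.003,0,0]
    - [-0.004,0,0]
    - [-0.005,0,0]
    - [-0.005,0,0]
    - [-0.005,0,0]
    - [-0.005,0,0]
  delta_rot:
    - [0,0,0]
    - [0,0,0]
    - [0,0,0]
    - [0,0,0]
    - [0,0,0]
    - [0,0,0]
    - [0,0,0]
    - [0,0,0]
    - [0,0,0]
    - [0,0,0]
    - [0,0,0]
    - [0,0,0]
  hand: [0,0,0,0,0,0,0,0,0,0,0,0]

```text
time_s: 10.15
ee_pos: [0.4465, -0.0504, 0.0558]
ee_rot: [0.235, -3.131, -0.001]
wrist_force: [-2.0, -0.8, 0.6]
finger_gap: -0.0001
finger_force: 1.2
```

```bash
python3 -c "from h import *; inc(); blues()"
```

```text
t 10.15 inc [-0.1873 -0.0186  0.0558] ty deg 98.6 tz [-0.001  0.    -1.   ] F [-2.  -0.8  0.6] gap -5.296018259405442e-05
window X [-0.0699  0.0487] Y [-0.0893  0.0486] 2001
panel X [-0.1731 -0.1645] Y [-0.1015 -0.0678] 48
```

Emit:
send_rows:
  dp:
    - [-0.005,0,0]
    - [-0.005,0,0]
    - [-0.005,0,0]
    - [-0.005,0,0]
    - [-0.005,0,0]
    - [-0.005,0,0]
    - [-0.005,0,0]
    - [-0.005,0,0]
    - [-0.005,0,0]
    - [-0.004,0,0]
    - [-0.003,0,0]
    - [-0.002,0,0]
  delta_rot:
    - [0,0,0]
    - [0,0,0]
    - [0,0,0]
    - [0,0,0]
    - [0,0,0]
    - [0,0,0]
    - [0,0,0]
    - [0,0,0]
    - [0,0,0]
    - [0,0,0]
    - [0,0,0]
    - [0,0,0]
  hand: [0,0,0,0,0,0,0,0,0,0,0,0]

```text
time_s: 11.2
ee_pos: [0.5007, -0.0424, 0.0563]
ee_rot: [-0.236, 3.132, 0.0]
wrist_force: [-2.2, -0.2, -1.5]
finger_gap: 0.0004
finger_force: 1.1
```

Emit:
send_rows:
  dp:
    - [-0.002,0,0]
    - [-0.002,0,0]
    - [-0.001,0,0]
    - [-0.001,0,0]
    - [0,0,0]
  delta_rot:
    - [0,0,0]
    - [0,0,0]
    - [0,0,0]
    - [0,0,0]
    - [0,0,0]
  hand: [0,0,0,0,0]

```text
time_s: 11.62
ee_pos: [0.5064, -0.0416, 0.0563]
ee_rot: [-0.235, 3.132, 0.0]
wrist_force: [-1.2, 0.6, -1.3]
finger_gap: -0.0004
finger_force: 0.7
```

```bash
python3 -c "from h import *; inc(); blues()"
```

```text
t 11.6167 inc [-0.1267 -0.0188  0.0563] ty deg 98.6 tz [ 0.001  0.    -1.   ] F [-1.2  0.6 -1.3] gap -0.00035618154223440333
window X [-0.0688  0.0487] Y [-0.0894  0.0485] 1596
panel X [-0.1114 -0.1057] Y [-0.0714 -0.0682] 4
```

Emit:
send_rows:
  dp:
    - [-0.001,0,0]
    - [-0.001,0,0]
    - [-0.001,0,0]
    - [-0.001,0,0]
    - [0,0,0]
  delta_rot:
    - [0,0,0]
    - [0,0,0]
    - [0,0,0]
    - [0,0,0]
    - [0,0,0]
  hand: [0,0,0,0,0]

```text
time_s: 12.08
ee_pos: [0.5093, -0.0411, 0.0563]
ee_rot: [0.236, -3.131, 0.0]
wrist_force: [-4.5, -0.9, 2.5]
finger_gap: -0.0001
finger_force: 2.4
```

Emit:
send_rows:
  dp:
    - [-0.001,0,0]
    - [-0.001,0,0]
    - [0,0,0]
  delta_rot:
    - [0,0,0]
    - [0,0,0]
    - [0,0,0]
  hand: [0,0,0]

```text
time_s: 12.33
ee_pos: [0.5093, -0.0411, 0.0561]
ee_rot: [0.236, -3.126, 0.0]
wrist_force: [-9.0, -1.6, 6.9]
finger_gap: 0.0001
finger_force: 4.6
```

The drawer is home: 9 N with no movement. I back off, rise and move over the button.

Emit:
send_rows:
  dp:
    - [0.01,0,0]
    - [0.018,0,0]
    - [0,0,-0.028]
    - [0,0,-0.03]
    - [0,0,-0.03]
    - [0,0,-0.03]
    - [0,0,-0.022]
    - [-0.023,-0.03,0]
    - [-0.023,-0.03,0]
    - [-0.024,-0.03,0]
    - [-0.024,-0.03,0]
    - [0,0,0]
  delta_rot:
    - [0,0,0]
    - [0,0,0]
    - [0,0,0]
    - [0,0,0]
    - [0,0,0]
    - [0,0,0]
    - [0,0,0]
    - [0,0,0]
    - [0,0,0]
    - [0,0,0]
    - [0,0,0]
    - [0,0,0]
  hand: [0,0,0,0,0,0,0,0,0,0,0,0]

```text
time_s: 13.33
ee_pos: [0.6013, -0.1548, 0.1965]
ee_rot: [-0.231, 3.124, -0.008]
wrist_force: [0.7, -0.8, 0.3]
finger_gap: 0.0001
finger_force: 0.0
```

```bash
python3 - <<'E'
from h import *
inc(); c=manip.read_camera("side"); cv2.imwrite("pics/s4.png",cv2.resize(c["image"][100:320,200:500,::-1],None,fx=2.6,fy=2.6))
E
```

```text
t 13.3333 inc [-0.0496 -0.1447  0.1965] ty deg 98.44 tz [ 0.009 -0.004 -1.   ] F [ 0.7 -0.8  0.3] gap 0.00010997879175990819
```

View pics/s4.png

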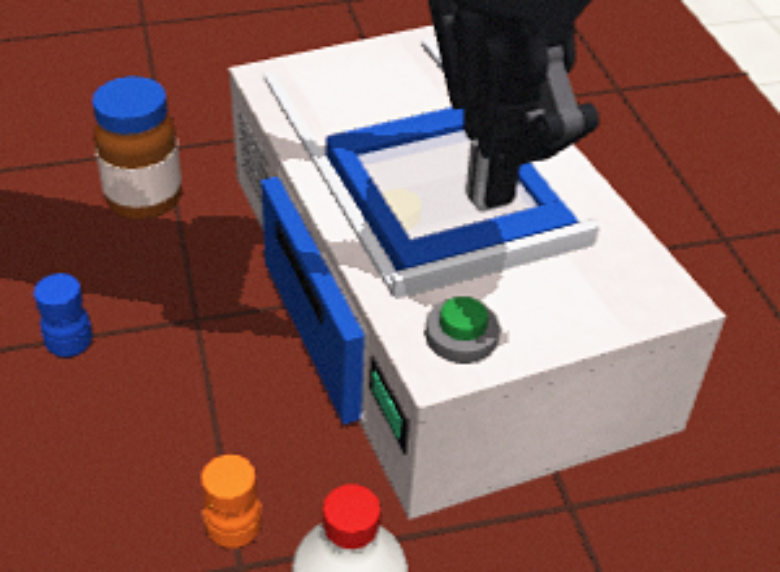

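The drawer front is flush with the incubator and the window is shut against the bar. The green button is at (317,463), with the fingers above it. I descend to about 10 mm above the button.

Emit:
send_rows:
  dp:
    - [0.005,0.004,0.01]
    - [0,0,0.02]
    - [0,0,0.02]
    - [0,0,0.015]
    - [0,0,0.006]
    - [0,0,0]
    - [0,0,0]
  delta_rot:
    - [0,0,0]
    - [0,0,0]
    - [0,0,0]
    - [0,0,0]
    - [0,0,0]
    - [0,0,0]
    - [0,0,0]
  hand: [0,0,0,0,0,0,0]

```text
time_s: 13.97
ee_pos: [0.5891, -0.1455, 0.1253]
ee_rot: [-0.237, 3.133, 0.0]
wrist_force: [-0.4, 0.1, 0.5]
finger_gap: 0.0001
finger_force: 0.0
```

```bash
python3 -c "from h import *; inc()"
```

```text
t 13.9667 inc [-0.0604 -0.1337  0.1253] ty deg 98.64 tz [ 0.  0. -1.] F [-0.4  0.1  0.5] gap 0.00012663963443645376
```

Emit:
send_rows:
  dp:
    - [-0.005,-0.006,0]
    - [0,0,0.006]
    - [0,0,0.004]
    - [0,0,0.002]
    - [0,0,0.002]
    - [0,0,0.002]
    - [0,0,0.001]
    - [0,0,0]
  delta_rot:
    - [0,0,0]
    - [0,0,0]
    - [0,0,0]
    - [0,0,0]
    - [0,0,0]
    - [0,0,0]
    - [0,0,0]
    - [0,0,0]
  hand: [0,0,0,0,0,0,0,0]

```text
time_s: 14.63
ee_pos: [0.5954, -0.1516, 0.1083]
ee_rot: [0.236, -3.132, 0.0]
wrist_force: [-1.7, -0.3, 2.5]
finger_gap: -0.0003
finger_force: 1.4
```

Emit:
send_rows:
  dp:
    - [0,0,0.001]
    - [0,0,0.001]
    - [0,0,0]
  delta_rot:
    - [0,0,0]
    - [0,0,0]
    - [0,0,0]
  hand: [0,0,0]

```text
time_s: 14.88
ee_pos: [0.5954, -0.1515, 0.1063]
ee_rot: [0.236, -3.133, 0.0]
wrist_force: [-1.2, 0.2, 3.4]
finger_gap: -0.0003
finger_force: 1.8
```

Emit:
send_rows:
  dp:
    - [0,0,0.001]
    - [0,0,0.001]
    - [0,0,0.001]
    - [0,0,0]
  delta_rot:
    - [0,0,0]
    - [0,0,0]
    - [0,0,0]
    - [0,0,0]
  hand: [0,0,0,0]

```text
time_s: 15.22
ee_pos: [0.5955, -0.1516, 0.1058]
ee_rot: [0.236, -3.132, 0.0]
wrist_force: [-6.2, 1.0, 14.0]
finger_gap: -0.0
finger_force: 7.2
```

Emit:
send_rows:
  dp:
    - [0,0,0.001]
    - [0,0,0.001]
    - [0,0,0]
  delta_rot:
    - [0,0,0]
    - [0,0,0]
    - [0,0,0]
  hand: [0,0,0]

```text
time_s: 15.47
ee_pos: [0.5955, -0.1516, 0.1056]
ee_rot: [0.236, -3.132, 0.0]
wrist_force: [-8.8, 2.3, 22.7]
finger_gap: -0.0002
finger_force: 11.0
```

The button is bottomed: 22.7 N with no further travel. I release it and retreat.

Emit:
send_rows:
  dp:
    - [0,0,-0.006]
    - [0,0,-0.015]
    - [0,0,-0.03]
    - [0,0,-0.04]
    - [0,0,-0.04]
    - [0.03,0,0]
    - [0.04,0,0]
    - [0.04,0,0]
    - [0.04,0,0]
    - [0.04,0,0]
    - [0,0,0]
    - [0,0,0]
  delta_rot:
    - [0,0,0]
    - [0,0,0]
    - [0,0,0]
    - [0,0,0]
    - [0,0,0]
    - [0,0,0]
    - [0,0,0]
    - [0,0,0]
    - [0,0,0]
    - [0,0,0]
    - [0,0,0]
    - [0,0,0]
  hand: [0,0,0,0,0,0,0,0,0,0,0,0]

```text
time_s: 16.47
ee_pos: [0.4061, -0.1798, 0.2316]
ee_rot: [-0.232, 3.133, 0.0]
wrist_force: [0.6, -0.6, -0.1]
finger_gap: -0.0003
finger_force: 0.0
```

```bash
python3 - <<'E'
from h import *
inc(); c=blues(); cv2.imwrite("pics/e.png",np.hstack([cv2.resize(c["image"][50:280,170:440,::-1],(400,340)),cv2.resize(manip.read_camera("side")["image"][100:380,180:500,::-1],(389,340))]))
E
```

```text
t 16.4667 inc [-0.2464 -0.1406  0.2316] ty deg 98.48 tz [ 0.  0. -1.] F [ 0.6 -0.6 -0.1] gap -0.00031864893559231807
window X [-0.07    0.0485] Y [-0.0893  0.0485] 1995
panel X [-0.1143 -0.101 ] Y [-0.1009  0.0605] 530
```

View pics/e.png

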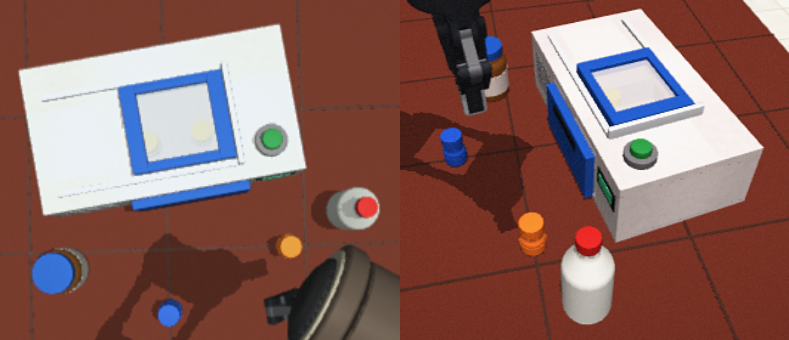

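The drawer is home (face at x = -114 mm) and the window is shut. Both yellow caps show upright through the pane at (150,143) and (202,130), the button at (271,139) is up again, and the bystanders and look-alikes have not moved. The arm is clear.

```bash
python3 -c "from rig import manip; print(manip.close_job())"
```

```text
the job is handed in; nothing more can be done
None
```

I pushed the window shut and the drawer home, then pressed the start button fully and released it. The sample bottles are still standing, nothing else was moved, and the job was handed in at about 16.5 s.

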